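# Clear the board jig and set its clamp nut

### The job

First clear the orange and the yellow plastic offcut off the circuit board in the clamp jig into the red scrap bin. Then screw the knurled brass nut down (clockwise from above) until it bottoms out, back it off a quarter turn so that the board can just shift, and finish still holding the nut there in the gripper. Leave the other things on the bench where they are.

Things in the scene. Friction and masses are not known exactly. Their poses are not given: they have to be found in the camera images.
- jig: fixed clamp jig: aluminium plate 170 (own x) by 240 mm (own y), 12 mm thick; on it a green circuit board 140 by 220 mm, top 18 mm above the bench, with 4 mm high chips within 50 mm of own x axis; in the middle a steel disc 56 mm across, top at 24 mm, and an upright threaded stud, 12 mm across. Origin: on the stud's axis at bench height; z up.
- stud_tip (a point): top of the threaded stud, on its axis, 62 mm above the bench
- red_mark (a point): middle of the red witness mark on the board, 41 mm from the stud's axis on the jig's own +x side
- clamp_nut: knurled round brass nut on the stud, already started on its thread: boss 26 mm across and 6 mm high, above it the round grip 40 mm across and 24 mm high. Origin: centre of the underside of the boss, which is 24 mm above the bench when bottomed out. A white line on its top points along own +x.
- nut_grip (a point): point on the nut's axis at half the height of the round grip, 18 mm above the nut's underside; 12 mm below its top face
- nut_turn (a joint): turn of the nut in rad: 0 bottomed out on the disc (hard stop; the nut's white line then points at the red mark), growing as it is unscrewed (anticlockwise from above), up to a stop at 4.2; it cannot come off. It starts between 2.2 and 3.4, rises 5 mm per full turn, stays where it is left, and takes about 0.06 N m to turn.
- offcut_orange: orange plastic offcut, about 30 g, upright on the circuit board. Stepped: lower block 24 mm (its own x) by 36 mm (own y) and 16 mm high; on it a block 24 by 20 mm, 12 mm high, shifted 8 mm to own +y. 28 mm tall in all; best pinched across x. Origin: centre of its underside, z up.
- offcut_yellow: yellow plastic offcut, about 30 g, upright on the circuit board. Stepped: lower block 24 mm (its own x) by 36 mm (own y) and 16 mm high; on it a block 24 by 20 mm, 12 mm high, shifted 8 mm to own -y. 28 mm tall in all; best pinched across x. Origin: centre of its underside, z up.
- scrap_bin: red open, empty scrap bin, fixed, 130 by 130 mm outside and 65 mm high, walls 4 mm. Origin: underside centre; z up. Left or right of the jig.
- parts_bin: blue bin of the same size with a divider and electronic parts in it, fixed; not for scrap. Origin: underside centre. On the other side of the jig.
- screwdriver: red-handled screwdriver lying on the bench; a bystander. Origin: at bench height under it, along its length x.
- solder_reel: solder reel, 60 mm across, 42 mm tall, standing on its flange; a bystander. Origin: under its middle.
- multimeter: yellow multimeter 150 x 75 x 36 mm lying on its back; a bystander. Origin: under its middle.
- mug: blue mug 76 mm across, 90 mm tall; a bystander. Origin: under its middle.
- breadboard: white breadboard 55 x 165 x 9 mm; a bystander. Origin: under its middle.
- battery: black and copper round battery, 24 mm across, 52 mm tall, standing on end; a bystander. Origin: under its middle.

How it is judged (in metres and radians):
On the way, in this order (a step that is already met when the one before it is completed fails the run):
1. both offcuts are in the red scrap bin (x of offcut_orange in the frame of scrap_bin between -0.058 and 0.058 m and y of offcut_orange in the frame of scrap_bin between -0.058 and 0.058 m and z of each of offcut_orange, offcut_yellow in the frame of scrap_bin below 0.055 m and x of offcut_yellow in the frame of scrap_bin between -0.058 and 0.058 m and y of offcut_yellow in the frame of scrap_bin between -0.058 and 0.058 m), for 0.2 s.
2. the nut has bottomed out (value of joint nut_turn below 0.1 rad), for 0.1 s.
At the end, for the whole second after the job is handed in: Both offcuts lie inside the red bin; the nut, after having bottomed out (turned to within 0.1 rad of its stop), stands a quarter turn (1.57 rad, give or take 0.3 rad) above it, not turning; and the fingers still hold it with at least 3 N, centred on it to within 15 mm (all of step 1 and value of joint nut_turn between 1.27 and 1.87 rad and velocity of joint nut_turn between -0.1 and 0.1 rad/s and contact force between the fingers and clamp_nut above 3 N and horizontal distance between the grasp point and clamp_nut below 0.015 m); the arm keeps its last pose, push and grip.
It fails at once if a bystander (screwdriver, solder reel, multimeter, mug, breadboard or battery) is moved by more than 30 mm (distance of any of screwdriver, solder_reel, multimeter, mug, breadboard, battery from where it was at the start of the episode above 0.03 m).
It also fails if it takes over 67 s, if anything falls off the work surface, if the arm or the gripper's body presses on something with over 40 N, if the wrist force passes 120 N, or if a joint passes its speed limit or range.

### The arm

A 7-joint arm with a two-finger parallel gripper is mounted at the origin on the work surface. World frame = base frame: x ahead of the robot, y to its left, z up, the work surface at z = 0. Lengths are in mm, angles in rad, forces in N, time in s.
With the tool pointing down it reaches from about 425 to 825 mm from the base axis. Payload 3.6 kg.
Tool frame: the origin (TCP) lies on the centre line of the jaws, within the pads' length; the fingertips stand 22 mm ahead of it and the grasp point (between the pads) lies 3 mm ahead of it; z points along the fingers, y is the line along which they close (so a half turn about z gives the same grasp; the last joint's range is limited). The gripper opens to 93 mm and grips with 3 to 60 N. Pads are 15 mm wide; open, the fingers measure 128 mm over their backs; the gripper's body (75 mm by 188 mm) begins 65 mm behind the grasp point.
Start: joints at [-1.333, 0.615, -0.013, 1.423, 0.008, 1.103, -0.04], TCP at [170.084, 627.324, 240.64] pointing down, gripper open.
Joint ranges: [-3.12, 3.12], [-0.3, 2.06], [-1.34, 1.32], [0.26, 2.42], [-1.36, 4.5], [0.01, 1.98], [-2.84, 2.84]. Speed limits (rad/s): [2.79, 2.79, 3.14, 3.14, 3.14, 3.14, 3.14].

### API

Orientations are given as a 3x3 rotation matrix whose columns are the frame's x, y, z axes.
In Python, from cell import manip, snapshot, camera_model gives the robot as it stands.
- The arm moves only by the tool apply_moves, never from a script. Its argument "steps" is a list of rows, each a list of 7 numbers: the shift along the tool's x, y, z in cm, then the turn, a rotation vector about the tool's x, y, z in rad, then the closure in counts, from 0 (fully open) to 255 (shut). In form: [[tx, ty, tz, wx, wy, wz, grip], ...]. A call has 1 to 12 rows; each row shifts and turns the commanded pose from where the row before left it, along the tool's axes as they then stand; what a row does not reach is not made up. A row lasts 1/8 s, in which the tool goes at most 62.5 mm and 10.7 degrees, less where a joint would pass 70% of its speed; a pose out of reach is approached as far as the arm can. A call is refused whole if a number of a shift passes 6.25 or a number of a turn 0.188, either way. A call with a gripper value outside its range is refused whole. The fingers move at their own pace and stop on an object; the grip force is fixed at half the most. Time passes only in rows, so rows that do not move let the fingers close. It gives the time, the measured TCP pose, the force, the opening and the grip force at its end, in the units of the state.
- manip.sense(): the state, without advancing time (a new reading comes with each control period).
- snapshot(name): name is "scene" or "top" or "wrist"; returns (picture, depth): 384x512x3 uint8, red, green, blue; 384x512 float32, mm along the optical axis (not along the pixel's ray), 0 where there is no reading.
- camera_model(name): a dict with "fx", "fy", "cx", "cy" (pixels), "k1" (the pictures are not rectified: a ray, as slopes to the right and down, at radius r is drawn at 1 + k1 r^2 times it, then the intrinsics apply), "origin" and "orientation" of the camera in the world; the wrist camera has in their place "mount" (4x4, takes a point from camera to tool coordinates, whose origin is the TCP and whose axes are the flange's). Camera axes: x right, y up, looking along -z (the intrinsics and any distortion apply to the point x, -y, -z); pixel columns grow to the right and rows downward; lengths in mm; the calibration is good to about 2 mm. A picture is of the moment at which its call begins: read the wrist's pose just before it. camera_model takes no time and is no camera call.
- manip.close_job(): hands the job in; it is judged then, once.
The state is a dict: "t": time; "joint_positions": joint angles; "dq": joint speeds; "joint_torque": joint torques, N m; "position": TCP position; "tool_rot": TCP orientation; "force": force on the tool from outside, world axes, zero at the start; "torque": the same for the moment, N m; "finger_gap": finger opening in mm; "grasp_force": force on a finger pad.
Only numpy, scipy, OpenCV 4.12 (cv2) and the standard library are available. Lean on these libraries where they do the work, as an engineer would, in place of code of your own. Each camera call takes 0.05 s, during which the arm holds its last target. There are 200 camera calls.

## Working session

There is one attempt and no reset: what is moved stays moved. The work goes in short steps, Python scripts to look and compute and a tool call to move; the robot and the scene stay as the last step left them, time stands still between calls to the robot, and variables do not carry over. Pictures are saved under pics/ and viewed, at most 10 in all, crops included, and the job is handed in when it is done.

Besides the shell and the picture viewer there is one more tool, called after "Request:" as name([rows], argument=value, ...), one row to a line, values as JSON. apply_moves: Moves the arm, as the interface text tells. Its arguments: {"type":"object","properties":{"steps":{"type":"array","items":{"type":"array","items":{"type":"number"}}}},"required":["steps"]}

```bash
mkdir -p pics; ls; cat > h.py <<'E'
import numpy as np, cv2
from cell import manip, snapshot, camera_model
def world(name, depth, st=None):
    m=camera_model(name); h,w=depth.shape
    K=np.array([[m['fx'],0,m['cx']],[0,m['fy'],m['cy']],[0,0,1.]])
    v,u=np.mgrid[:h,:w]; p=np.stack([u,v],-1).reshape(-1,1,2).astype(float)
    # drawn = ray*(1+k1 r^2): OpenCV model
    n=cv2.undistortPoints(p,K,np.array([m['k1'],0,0,0.])).reshape(h,w,2)
    c=np.stack([n[...,0]*depth,-n[...,1]*depth,-depth],-1)
    if 'mount' in m:
        M=np.array(m['mount']); c=c@M[:3,:3].T+M[:3,3]
        return c@np.array(st['tool_rot']).T+np.array(st['position'])
    return c@np.array(m['orientation']).T+np.array(m['origin'])
E
python3 - <<'E'
from h import *
s=manip.sense(); print(s)
for n in ['top','scene']:
    p,d=snapshot(n); cv2.imwrite(f'pics/{n}0.png',cv2.resize(p[...,::-1],(768,576))); np.savez(f'{n}0.npz',p=p,d=d,w=world(n,d))
    print({k:np.round(v,3).tolist() for k,v in camera_model(n).items()})
print(camera_model('wrist'))
E
```

```text
pics
{'t': 0.0, 'joint_positions': array([-1.33248002,  0.61592265, -0.01260604,  1.42488349,  0.00813138,
        1.10339094, -0.0404409 ]), 'dq': array([ 0.0006425 ,  0.0001276 ,  0.0002852 ,  0.00095038, -0.00072127,
        0.00142522,  0.00017591]), 'joint_torque': array([-6.29477054e-04, -4.58942592e+01,  2.08703424e-01, -1.65750343e+01,
       -6.11075177e-02,  2.04024237e-02,  2.37774129e-04]), 'position': array([169.93854728, 626.63571175, 239.48401954]), 'tool_rot': array([[-9.65148792e-01,  2.61701068e-01, -5.99960822e-04],
       [ 2.61701746e-01,  9.65145603e-01, -2.48222210e-03],
       [-7.05506243e-05, -2.55272445e-03, -9.99996739e-01]]), 'force': array([-1.03817518, -0.59976239,  0.0713007 ]), 'torque': array([-0.0131491 , -0.01549791, -0.0287739 ]), 'grasp_force': 0.0, 'finger_gap': 93.18044806866138}
{'fx': 479.244, 'fy': 479.244, 'cx': 262.928, 'cy': 197.581, 'k1': 0.003, 'origin': [335.237, 3.802, 1131.976], 'orientation': [[0.047, 0.978, -0.204], [-0.999, 0.047, -0.005], [0.005, 0.204, 0.979]]}
{'fx': 416.641, 'fy': 416.641, 'cx': 254.915, 'cy': 191.272, 'k1': -0.004, 'origin': [1318.613, 252.613, 584.603], 'orientation': [[-0.303, -0.526, 0.795], [0.953, -0.151, 0.264], [-0.019, 0.837, 0.546]]}
{'fx': 310.2390749353141, 'fy': 310.2390749353141, 'cx': 257.55128639694783, 'cy': 189.04358279814625, 'k1': -0.08607992201441668, 'mount': array([[-2.25759831e-04,  9.64778603e-01,  2.63063104e-01,
         7.25392842e+01],
       [ 9.99999640e-01,  4.32918998e-04, -7.29525476e-04,
         9.60697728e-01],
       [-8.17715584e-04,  2.63062845e-01, -9.64778353e-01,
        -1.44561143e+02],
       [ 0.00000000e+00,  0.00000000e+00,  0.00000000e+00,
         1.00000000e+00]])}
```

View pics/top0.png

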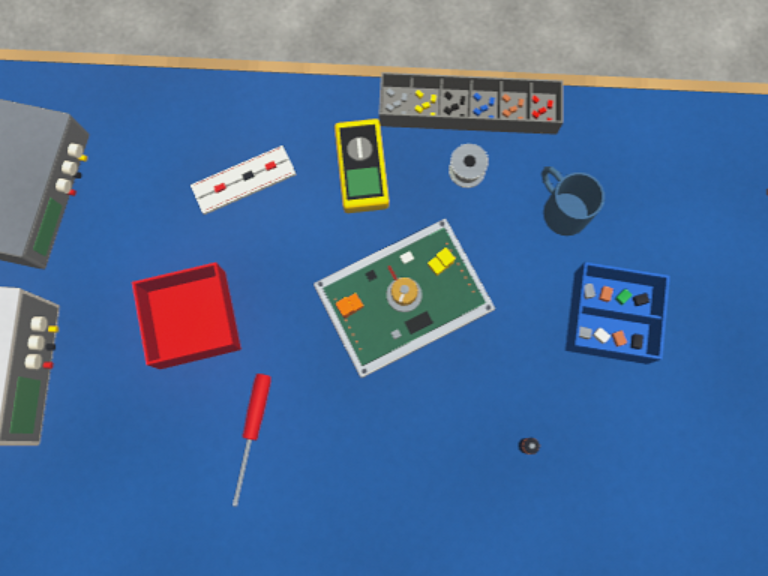

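View pics/scene0.png

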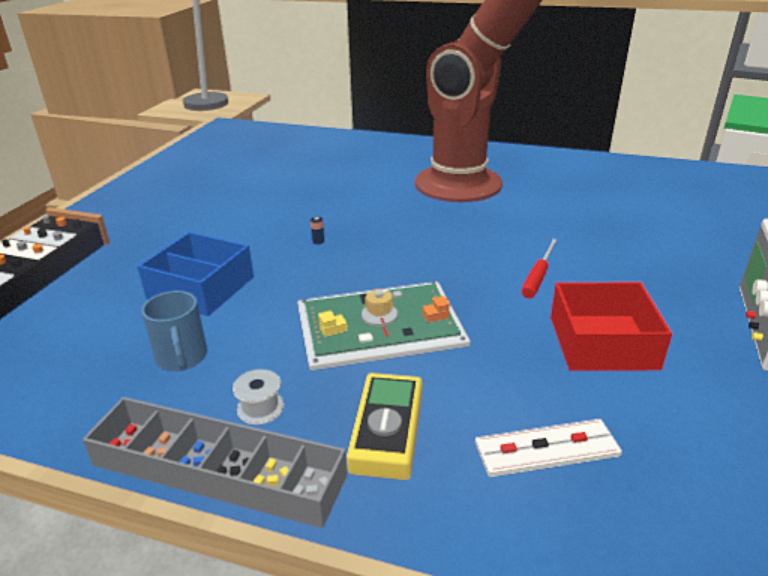

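The top view shows the red bin at (187,315), the jig with its nut at (404,291), the orange offcut at (349,303), the yellow at (442,260) and the red mark at (391,272). The scene view agrees with this.

```bash
python3 - <<'E'
from h import *
from scipy import ndimage
def comp(mask,seed):
    l,n=ndimage.label(mask); return l==l[seed[1],seed[0]]
for n,seeds in [('top',dict(orange=(349,303),yellow=(442,260),nut=(398,287),bin=(200,310),red=(391,272))),('scene',dict(orange=(440,305),yellow=(330,323),nut=(378,305),bin=(620,330),red=(384,328)))]:
    z=np.load(n+'0.npz'); p,d,w=z['p'],z['d'],z['w']
    hsv=cv2.cvtColor(p,cv2.COLOR_RGB2HSV)
    for k,s in seeds.items():
        s=(int(s[0]/1.5),int(s[1]/1.5)); H=hsv[s[1],s[0]].astype(int)
        dh=np.abs((hsv[...,0].astype(int)-H[0]+90)%180-90)
        m=comp((dh<6)&(hsv[...,1]>90)&(hsv[...,2]>50)&(d>0),s); q=w[m]
        print(n,k,H,m.sum(),'z pct',np.round(np.percentile(q[:,2],[1,25,50,75,99]),1))
        if k in('orange','yellow'):
            lo=q[(q[:,2]>28)&(q[:,2]<38)]; hi=q[q[:,2]>42]
            for nm,a in(('all',q),('lo',lo),('hi',hi)):
                if len(a)>5: print('  ',nm,len(a),np.round(a.mean(0),1),[np.round(x,1) for x in cv2.minAreaRect(a[:,:2].astype(np.float32))])
        elif k=='bin': 
            a=q[q[:,2]>60]; print('  rim',len(a),[np.round(x,1) for x in cv2.minAreaRect(a[:,:2].astype(np.float32))],np.round(a.min(0)),np.round(a.max(0)))
        else:
            a=q[q[:,2]>np.percentile(q[:,2],60)] if k=='nut' else q
            print('  ',np.round(a.mean(0),1),[np.round(x,1) for x in cv2.minAreaRect(a[:,:2].astype(np.float32))])
z=np.load('top0.npz');p=z['p']
c=cv2.resize(p[140:260,205:335,::-1],(780,600)[:2],interpolation=cv2.INTER_CUBIC); cv2.imwrite('pics/topcrop.png',c)
E
```

```text
top orange [ 15 228 237] 173 z pct [17.1 34.6 42.8 46.8 51.5]
   all 173 [546.8  79.2  40.1] [array([548.2,  79.2]), array([24.8, 37.8]), np.float64(34.4)]
   lo 68 [552.5  71.4  34.6] [array([549.9,  75.5]), array([24.7, 25.3]), np.float64(31.8)]
   hi 88 [542.9  86.5  46.8] [array([543.3,  86.8]), array([24.5, 19.7]), np.float64(33.2)]
top yellow [ 28 245 220] 190 z pct [17.7 34.1 38.2 46.1 52. ]
   all 190 [623.4 -61.2  39.1] [array([626.2, -62.9]), array([23.5, 44.8]), np.float64(40.6)]
   lo 73 [617.4 -54.   34.5] [array([622.2, -58.1]), array([22.7, 32.1]), np.float64(41.4)]
   hi 89 [628.7 -65.9  46.6] [array([629. , -65.8]), array([23.5, 20.7]), np.float64(39.3)]
top nut [ 20 171 206] 210 z pct [25.1 54.5 56.2 57.8 60.8]
   [570.6  -4.4  58.4] [array([569.1,  -3.1]), array([36.1, 36.4]), np.float64(46.5)]
top bin [  0 214 224] 3689 z pct [ 0.1  4.2  6.8 38.8 68.1]
  rim 455 [array([518.1, 328.8]), array([131.2, 129.1]), np.float64(16.5)] [438. 249.  60.] [597. 408.  71.]
top red [  4 149 140] 22 z pct [14.9 18.5 20.6 21.7 27.5]
   [604.8  14.9  20.4] [array([605. ,  15.3]), a
[... 483 characters left out ...]
0.2, -64.7]), array([67.4, 39.4]), np.float64(22.3)]
   lo 84 [628.7 -53.6  32.1] [array([627.5, -56.2]), array([22.7, 39.1]), np.float64(49.7)]
   hi 63 [631.8 -64.7  43.9] [array([631. , -65.1]), array([27.9, 20.1]), np.float64(39.8)]
scene nut [ 20 124 177] 228 z pct [21.  41.6 50.3 53.4 55. ]
   [576.6  -0.7  53.7] [array([575.2,  -1.8]), array([33.3, 37.6]), np.float64(10.3)]
scene bin [  2 195 221] 3917 z pct [ 0.7 13.8 33.1 50.6 64.1]
  rim 414 [array([519.5, 330.6]), array([134.3, 131.2]), np.float64(17.1)] [438. 254.  60.] [602. 411.  65.]
scene red [  1 147 182] 13 z pct [15.2 16.2 17.  18.1 19.1]
   [607.2  18.7  17.1] [array([606.3,  18.6]), array([21.6,  5.2]), np.float64(26.9)]
```

View pics/topcrop.png

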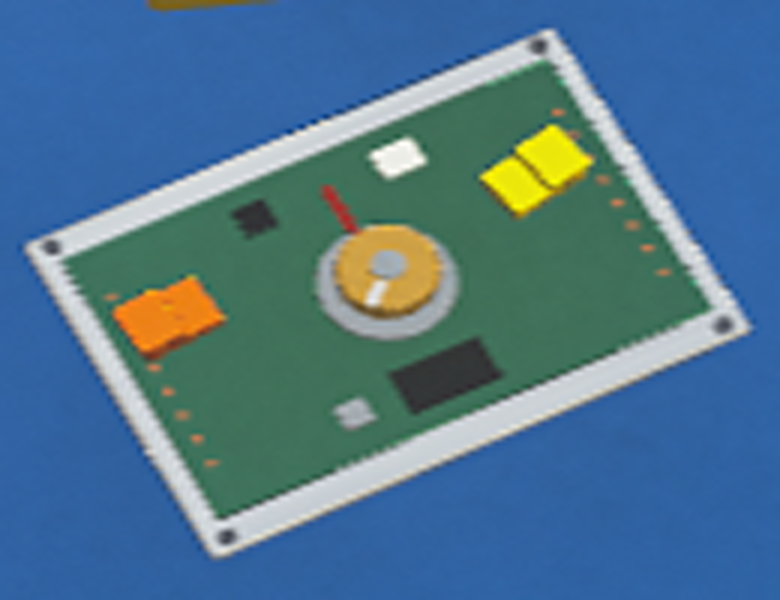

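The crop shows the white line pointing down-left, from (387,263) to (375,295). The red mark is at (340,208). That puts the nut at about 2.25 rad.

```bash
cat > go.py <<'E'
import sys
from h import *
# usage: go.py x y z(TCP mm) yaw(deg of tool y)
def show(x,y,z,yaw=None):
    s=manip.sense(); R=np.array(s['tool_rot']); p=np.array(s['position'])
    cur=np.degrees(np.arctan2(R[1,1],R[0,1]))
    print('t',round(s['t'],2),'pos',p.round(1),'yaw',cur.round(1),'tilt z',R[:,2].round(3),'gap',round(s['finger_gap'],1),'gf',round(s['grasp_force'],1),'j',s['joint_positions'].round(2))
    print('shift cm',(R.T@(np.array([x,y,z])-p)/10).round(2), 'turn z rad', None if yaw is None else round(np.radians((cur-yaw+90)%180-90),3), 'F',np.round(s['force'],1),'T',np.round(s['torque'],2))
if __name__=='__main__': show(*map(float,sys.argv[1:]))
E
python3 - <<'E'
from h import *
w=np.load('top0.npz')['w']
m=(w[...,1]>400)&(w[...,0]<900)&(w[...,2]>15); q=w[m]; print(q.min(0),q.max(0))
for a in range(200,900,100):
    k=q[(q[:,0]>=a)&(q[:,0]<a+100)]; 
    if len(k): print(a,k.min(0).round(),k.max(0).round())
E
python3 go.py 547.2 83.6 239 33
```

```text
[312.83308366 400.14329958  15.04503028] [840.30836647 643.67630485 140.75201489]
300 [313. 536.  15.] [400. 546. 139.]
400 [400. 524.  15.] [500. 563. 140.]
500 [500. 400.  15.] [600. 636. 141.]
600 [600. 550.  15.] [700. 622.  92.]
700 [700. 523.  15.] [800. 636.  94.]
800 [800. 529.  15.] [840. 644.  92.]
t 0.1 pos [169.9 626.7 239.6] yaw 74.8 tilt z [-0.001 -0.002 -1.   ] gap 92.8 gf 0.0 j [-1.33  0.62 -0.01  1.42  0.01  1.1  -0.04]
shift cm [-50.62 -42.55   0.16] turn z rad 0.73 F [ 0.4 -0.3 -0.2] T [-0.04  0.03 -0.02]
```

Request:
apply_moves([
  [-4.2,-3.55,0,0,0,0,0],
  [-4.2,-3.55,0,0,0,0,0],
  [-4.2,-3.55,0,0,0,0,0],
  [-4.2,-3.55,0,0,0,0,0],
  [-4.2,-3.55,0,0,0,0,0],
  [-4.2,-3.55,0,0,0,0,0],
  [-4.2,-3.55,0,0,0,0,0],
  [-4.2,-3.55,0,0,0,0,0],
  [-4.2,-3.55,0,0,0,0,0],
  [-4.2,-3.55,0,0,0,0,0],
  [-4.2,-3.55,0,0,0,0,0],
  [-4.2,-3.55,0,0,0,0,0],
])

```text
t: 1.6
position: [545.6, 82.8, 240.4]
tool_rot: [[-0.965, 0.261, -0.001], [0.261, 0.965, 0.0], [0.001, -0.0, -1.0]]
force: [-0.1, -0.4, 0.5]
finger_gap: 93.2
grasp_force: 0.0
```

Request:
apply_moves([
  [0,0,2,0,0,0.18,0],
  [0,0,2,0,0,0.18,0],
  [0,0,2,0,0,0.18,0],
  [0,0,2,0,0,0.18,0],
  [0,0,0,0,0,0,0],
  [0,0,0,0,0,0,0],
])

```text
t: 2.35
position: [545.4, 84.4, 161.1]
tool_rot: [[-0.555, 0.832, 0.001], [0.832, 0.555, 0.0], [-0.0, 0.001, -1.0]]
force: [-0.1, 0.3, -0.2]
finger_gap: 93.0
grasp_force: 0.0
```

```bash
python3 go.py 547.2 83.6 44 33; python3 - <<'E'
from h import *
s=manip.sense(); p,d=snapshot('wrist'); np.savez('w1.npz',p=p,d=d,w=world('wrist',d,s)); cv2.imwrite('pics/w1.png',p[...,::-1])
w=world('wrist',d,s); hsv=cv2.cvtColor(p,cv2.COLOR_RGB2HSV).astype(int)
for n,h in(('o',14),('y',28)):
    q=w[(abs(hsv[...,0]-h)<6)&(hsv[...,1]>190)&(d>0)]; q=q[(q[:,2]>15)&(q[:,2]<52)]
    q=q[np.linalg.norm(q[:,:2]-([548,81] if n=='o' else [625,-60]),axis=1)<30]
    for a in(q[q[:,2]>42],q[(q[:,2]>29)&(q[:,2]<37)]):
        if len(a)>5: print(n,len(a),a.mean(0).round(1),[np.round(x,1) for x in cv2.minAreaRect(a[:,:2].astype(np.float32))])
E
```

```text
t 2.35 pos [545.4  84.4 161.1] yaw 33.7 tilt z [ 0.001  0.    -1.   ] gap 93.0 gf 0.0 j [-0.36  0.57  0.25  1.81 -0.19  0.78  0.58]
shift cm [-0.16  0.1  11.71] turn z rad 0.013 F [-0.1  0.3 -0.2] T [-0.08  0.02 -0.02]
o 25 [537.   95.1  43.4] [array([537.,  95.]), array([20.8,  0.5]), np.float64(34.1)]
o 45 [536.9  94.8  32.7] [array([537.3,  95.1]), array([20.7,  0.7]), np.float64(34.3)]
```

View pics/w1.png

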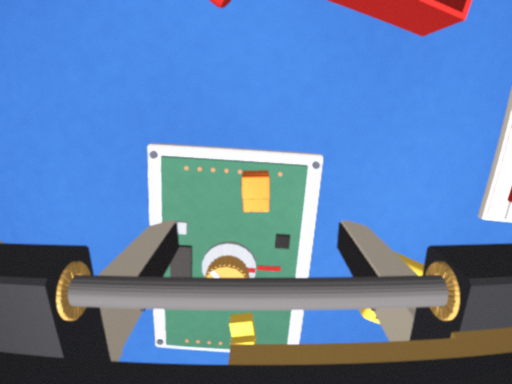

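The wrist view shows the orange offcut at (256,191), centred between the fingers. I'll descend and pinch it.

Request:
apply_moves([
  [-0.1,0,4,0,0,0,60],
  [0,0,4,0,0,0,60],
  [0,0,2.7,0,0,0,60],
  [0,0,1,0,0,0,60],
  [0,0,0,0,0,0,255],
  [0,0,0,0,0,0,255],
  [0,0,0,0,0,0,255],
  [0,0,0,0,0,0,255],
  [0,0,0,0,0,0,255],
])

```text
t: 3.52
position: [545.7, 83.5, 44.0]
tool_rot: [[-0.553, 0.833, 0.0], [0.833, 0.553, 0.0], [-0.0, 0.0, -1.0]]
force: [-0.5, 0.4, -0.2]
finger_gap: 26.1
grasp_force: 0.1
```

```bash
python3 go.py 519 330 160 33
```

```text
t 3.52 pos [545.7  83.5  44. ] yaw 33.6 tilt z [ 0.  0. -1.] gap 26.1 gf 0.1 j [-0.31  0.74  0.18  1.9  -0.25  0.52  0.63]
shift cm [ 22.01  11.41 -11.6 ] turn z rad 0.01 F [-0.5  0.4 -0.2] T [-0.06  0.05 -0.  ]
```

Request:
apply_moves([
  [0,0,0,0,0,0,255],
  [0,0,0,0,0,0,255],
  [0,0,-2,0,0,0,255],
  [0,0,-5,0,0,0,255],
  [0,0,-4.5,0,0,0,255],
  [0,0,0,0,0,0,255],
])

```text
t: 4.28
position: [548.0, 83.5, 162.0]
tool_rot: [[-0.553, 0.833, 0.008], [0.833, 0.553, 0.001], [-0.003, 0.007, -1.0]]
force: [-0.2, -0.1, -0.8]
finger_gap: 23.7
grasp_force: 30.0
```

Request:
apply_moves([
  [4.06,2.02,0,0,0,0,255],
  [4.06,2.02,0,0,0,0,255],
  [4.06,2.02,0,0,0,0,255],
  [4.06,2.02,0,0,0,0,255],
  [4.06,2.02,0,0,0,0,255],
  [4.06,2.02,0,0,0,0,255],
  [0,0,0,0,0,0,255],
  [0,0,0,0,0,0,255],
])

```text
t: 5.28
position: [511.4, 352.2, 157.2]
tool_rot: [[-0.553, 0.833, -0.002], [0.833, 0.553, -0.003], [-0.001, -0.003, -1.0]]
force: [-0.2, 0.2, -0.3]
finger_gap: 23.6
grasp_force: 30.0
```

```bash
python3 go.py 512 354 55 33
```

```text
t 5.28 pos [511.4 352.2 157.2] yaw 33.6 tilt z [-0.002 -0.003 -1.   ] gap 23.6 gf 30.0 j [-0.8   0.67  0.27  1.62 -0.22  0.89  0.14]
shift cm [ 0.13  0.18 10.22] turn z rad 0.01 F [-0.2  0.2 -0.3] T [-0.09  0.   -0.05]
```

Request:
apply_moves([
  [0,0,4,0,0,0,255],
  [0,0,4,0,0,0,255],
  [0,0,3.5,0,0,0,255],
  [0,0,0,0,0,0,255],
  [0,0,0,0,0,0,130],
  [0,0,0,0,0,0,130],
  [0,0,0,0,0,0,130],
  [0,0,-4,0,0,0,130],
  [0,0,-6,0,0,0,130],
  [0,0,-2,0,0,0,130],
])

```text
t: 6.52
position: [513.9, 354.5, 168.6]
tool_rot: [[-0.553, 0.833, 0.007], [0.833, 0.553, 0.005], [0.0, 0.008, -1.0]]
force: [0.9, -0.1, -0.1]
finger_gap: 45.6
grasp_force: 0.0
```

```bash
python3 go.py 626.8 -61.7 155 40;  python3 - <<'E'
from h import *
p,d=snapshot('top'); w=world('top',d); hsv=cv2.cvtColor(p,cv2.COLOR_RGB2HSV).astype(int)
q=w[(abs(hsv[...,0]-14)<6)&(hsv[...,1]>170)&(d>0)&(w[...,1]>0)]; print(len(q),np.median(q,0).round(1))
E
```

```text
t 6.53 pos [513.9 354.5 168.6] yaw 33.6 tilt z [ 0.007  0.005 -1.   ] gap 45.6 gf 0.0 j [-0.8   0.66  0.28  1.6  -0.22  0.9   0.14]
shift cm [-40.92 -13.63   1.25] turn z rad -0.112 F [ 0.9 -0.1 -0.1] T [-0.06  0.    0.02]
160 [515.8 344.4  22.9]
```

Request:
apply_moves([
  [-5.1,-1.7,0,0,0,0,60],
  [-5.1,-1.7,0,0,0,0,60],
  [-5.1,-1.7,0,0,0,0,60],
  [-5.1,-1.7,0,0,0,0,60],
  [-5.1,-1.7,0,0,0,0,60],
  [-5.1,-1.7,0,0,0,0,60],
  [-5.1,-1.7,0,0,0,0,60],
  [-5.1,-1.7,0,0,0,0,60],
  [0,0,0,0,0,-0.11,60],
  [0,0,0,0,0,0,60],
  [0,0,0,0,0,0,60],
])

```text
t: 7.95
position: [624.0, -60.3, 163.3]
tool_rot: [[-0.641, 0.767, -0.001], [0.767, 0.641, 0.001], [0.001, 0.0, -1.0]]
force: [-0.1, 0.7, 0.6]
finger_gap: 71.2
grasp_force: 0.0
```

```bash
python3 go.py 626.8 -61.7 44 40;  python3 - <<'E'
from h import *
s=manip.sense(); p,d=snapshot('wrist'); w=world('wrist',d,s); hsv=cv2.cvtColor(p,cv2.COLOR_RGB2HSV).astype(int)
q=w[(abs(hsv[...,0]-28)<6)&(hsv[...,1]>170)&(d>0)]; q=q[(q[:,2]>15)&(q[:,2]<52)]
q=q[np.linalg.norm(q[:,:2]-[625,-60],axis=1)<32]
for lo,hi in((42,52),(30,37),(18,30)):
    a=q[(q[:,2]>lo)&(q[:,2]<hi)]
    if len(a)>5: print(len(a),a.mean(0).round(1),[np.round(x,1) for x in cv2.minAreaRect(a[:,:2].astype(np.float32))])
cv2.imwrite('pics/w2.png',p[...,::-1])
E
```

```text
t 7.95 pos [624.  -60.3 163.3] yaw 39.9 tilt z [-0.001  0.001 -1.   ] gap 71.2 gf 0.0 j [-0.07  0.66  0.22  1.59 -0.17  0.9   0.91]
shift cm [-0.31  0.12 11.93] turn z rad -0.002 F [-0.1  0.7  0.6] T [-0.05  0.06 -0.02]
25 [622.2 -58.5  44.2] [array([622.1, -58.4]), array([21.2,  0.7]), np.float64(41.2)]
22 [613.8 -50.4  33.4] [array([617.5, -52.1]), array([20.9, 16.9]), np.float64(40.1)]
33 [611.5 -46.7  27.1] [array([612. , -46.3]), array([20.2,  0.5]), np.float64(41.1)]
```

View pics/w2.png

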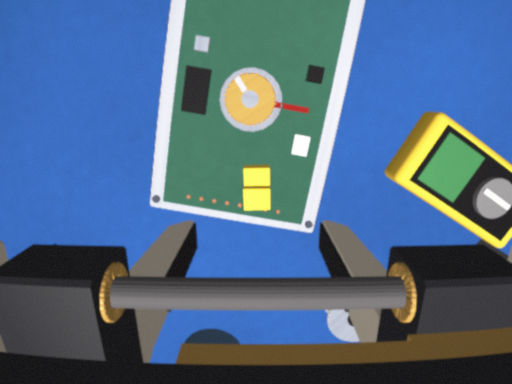

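The yellow offcut is at (257,188), centred between the fingers. The nut is at (250,99) and its line points up-left.

Request:
apply_moves([
  [-0.25,0,4,0,0,0,60],
  [0,0,4,0,0,0,60],
  [0,0,2.9,0,0,0,60],
  [0,0,1,0,0,0,60],
  [0,0,0,0,0,0,255],
  [0,0,0,0,0,0,255],
  [0,0,0,0,0,0,255],
  [0,0,0,0,0,0,255],
  [0,0,0,0,0,0,255],
  [0,0,0,0,0,0,255],
  [0,0,0,0,0,0,255],
])

```text
t: 9.38
position: [626.0, -63.7, 45.0]
tool_rot: [[-0.641, 0.767, 0.0], [0.767, 0.641, -0.0], [-0.0, 0.0, -1.0]]
force: [-0.6, -0.1, 3.2]
finger_gap: 23.7
grasp_force: 30.0
```

Request:
apply_moves([
  [0,0,-2,0,0,0,255],
  [0,0,-5,0,0,0,255],
  [0,0,-4.5,0,0,0,255],
  [0,0,0,0,0,0,255],
])

```text
t: 9.88
position: [628.7, -64.3, 165.1]
tool_rot: [[-0.641, 0.767, 0.01], [0.768, 0.641, -0.001], [-0.008, 0.007, -1.0]]
force: [0.3, 0.1, -0.1]
finger_gap: 23.7
grasp_force: 30.0
```

```bash
python3 go.py 526 306 155 40
```

```text
t 9.88 pos [628.7 -64.3 165.1] yaw 39.9 tilt z [ 0.01  -0.001 -1.   ] gap 23.7 gf 30.0 j [-0.06  0.66  0.22  1.58 -0.17  0.9   0.91]
shift cm [35.01 15.85  0.86] turn z rad -0.002 F [ 0.3  0.1 -0.1] T [-0.07 -0.02  0.04]
```

Request:
apply_moves([
  [4.92,2.23,0,0,0,0,255],
  [4.92,2.23,0,0,0,0,255],
  [4.92,2.23,0,0,0,0,255],
  [4.92,2.23,0,0,0,0,255],
  [4.92,2.23,0,0,0,0,255],
  [4.92,2.23,0,0,0,0,255],
  [4.92,2.23,0,0,0,0,255],
  [0,0,0,0,0,0,255],
  [0,0,0,0,0,0,255],
])

```text
t: 11.0
position: [524.4, 299.8, 159.1]
tool_rot: [[-0.641, 0.767, -0.001], [0.767, 0.641, -0.002], [-0.001, -0.002, -1.0]]
force: [0.8, -0.2, -1.3]
finger_gap: 23.8
grasp_force: 30.0
```

```bash
python3 go.py 527 302 50 40
```

```text
t 11.0 pos [524.4 299.8 159.1] yaw 39.9 tilt z [-0.001 -0.002 -1.   ] gap 23.8 gf 30.0 j [-0.71  0.64  0.25  1.66 -0.19  0.86  0.31]
shift cm [1.000e-02 3.600e-01 1.091e+01] turn z rad -0.002 F [ 0.8 -0.2 -1.3] T [-0.11  0.01  0.03]
```

Request:
apply_moves([
  [0.3,0.5,4,0,0,0,255],
  [0,0,4,0,0,0,255],
  [0,0,2.6,0,0,0,255],
  [0,0,0,0,0,0,255],
  [0,0,0,0,0,0,140],
  [0,0,0,0,0,0,140],
  [0,0,0,0,0,0,140],
  [0,0,-4,0,0,0,140],
  [0,0,-6,0,0,0,140],
  [0,0,-2,0,0,0,140],
])

```text
t: 12.25
position: [528.7, 307.2, 178.4]
tool_rot: [[-0.641, 0.767, 0.007], [0.767, 0.641, 0.004], [-0.001, 0.008, -1.0]]
force: [0.6, 0.7, -0.7]
finger_gap: 41.8
grasp_force: 0.0
```

```bash
python3 go.py 573 -2 160 70;  python3 - <<'E'
from h import *
p,d=snapshot('top'); w=world('top',d); hsv=cv2.cvtColor(p,cv2.COLOR_RGB2HSV).astype(int)
th=np.radians(16.8)
for h in(14,28):
    q=w[(abs(hsv[...,0]-h)<6)&(hsv[...,1]>170)&(d>0)&(w[...,1]>200)&(w[...,1]<420)&(w[...,0]<620)]
    b=(q[:,:2]-[518.8,329.7])@np.array([[np.cos(th),-np.sin(th)],[np.sin(th),np.cos(th)]])
    print(len(q),np.median(q,0).round(1),b.min(0).round(),b.max(0).round())
cv2.imwrite('pics/t2.png',p[120:270,70:345,::-1].repeat(2,0).repeat(2,1))
E
```

```text
t 12.25 pos [528.7 307.2 178.4] yaw 39.9 tilt z [ 0.007  0.004 -1.   ] gap 41.8 gf 0.0 j [-0.72  0.62  0.25  1.63 -0.19  0.9   0.3 ]
shift cm [-26.56 -16.44   1.74] turn z rad -0.526 F [ 0.6  0.7 -0.7] T [-0.05  0.06 -0.02]
13 [518.1 301.2  31.6] [-60. -44.] [23. 29.]
3 [539.5 295.7  22.5] [  8. -40.] [ 12. -37.]
```

View pics/t2.png

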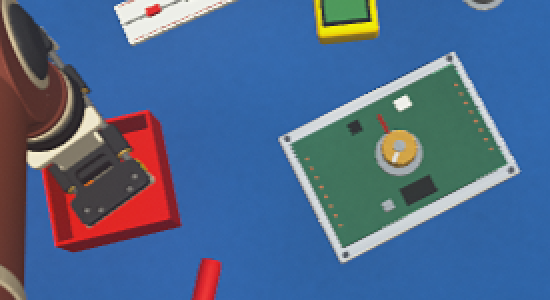

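The board is now clear, but the gripper hides the bin. I'll move to the nut and recheck both.

Request:
apply_moves([
  [-4.43,-2.74,0,0,0,0,0],
  [-4.43,-2.74,0,0,0,0,0],
  [-4.43,-2.74,0,0,0,0,0],
  [-4.43,-2.74,0,0,0,0,0],
  [-4.43,-2.74,0,0,0,0,0],
  [-4.43,-2.74,0,0,0,0,0],
  [0,0,0,0,0,-0.175,0],
  [0,0,0,0,0,-0.175,0],
  [0,0,0,0,0,-0.175,0],
  [0,0,0,0,0,0,0],
  [0,0,0,0,0,0,0],
])

```text
t: 13.68
position: [570.7, -3.1, 173.4]
tool_rot: [[-0.939, 0.345, -0.0], [0.345, 0.939, -0.0], [0.0, -0.0, -1.0]]
force: [-0.5, 0.4, -0.9]
finger_gap: 92.7
grasp_force: 0.0
```

```bash
python3 go.py 573 -2 160 70;  python3 - <<'E'
from h import *
th=np.radians(16.8)
for cam in('top','scene'):
    p,d=snapshot(cam); w=world(cam,d); hsv=cv2.cvtColor(p,cv2.COLOR_RGB2HSV).astype(int)
    for h in(14,28):
        q=w[(abs(hsv[...,0]-h)<6)&(hsv[...,1]>150)&(d>0)&(w[...,1]>250)&(w[...,1]<410)&(w[...,0]<600)&(w[...,0]>430)]
        if len(q): b=(q[:,:2]-[518.8,329.7])@np.array([[np.cos(th),-np.sin(th)],[np.sin(th),np.cos(th)]]); print(cam,h,len(q),np.median(q,0).round(1),b.min(0).round(),b.max(0).round())
    if cam=='top': tp=p
s=manip.sense(); p,d=snapshot('wrist'); w=world('wrist',d,s); hsv=cv2.cvtColor(p,cv2.COLOR_RGB2HSV).astype(int)
near=np.linalg.norm(w[...,:2]-[572,-2],axis=2)<32
top=near&(w[...,2]>51)&(w[...,2]<59.5)&(d>0)
print('nut z',np.median(w[top][:,2]).round(1),cv2.minEnclosingCircle(w[top][:,:2].astype(np.float32)),cv2.minAreaRect(w[top][:,:2].astype(np.float32)))
tip=near&(w[...,2]>59.5)&(w[...,2]<68)&(d>0); print('stud',w[tip].mean(0).round(1),tip.sum())
wh=top&(hsv[...,1]<60)&(hsv[...,2]>170); print('white',wh.sum(),w[wh].mean(0).round(1))
red=(np.linalg.norm(w[...,:2]-[606,17],axis=2)<25)&((hsv[...,0]<6)|(hsv[...,0]>174))&(hsv[...,1]>130)&(d>0); print('red',red.sum(),w[red].mean(0).round(1))
a=np.zeros((384,800,3),np.uint8); a[:,:512]=p[...,::-1]; c=tp[160:260,80:176,::-1].repeat(3,0).repeat(3,1); a[:300,512:]=c; cv2.imwrite('pics/w3.png',a)
E
```

```text
t 13.68 pos [570.7  -3.1 173.4] yaw 69.8 tilt z [-0. -0. -1.] gap 92.7 gf 0.0 j [-0.09  0.57  0.09  1.74 -0.06  0.83  1.25]
shift cm [-0.18  0.18  1.34] turn z rad -0.003 F [-0.5  0.4 -0.9] T [ 0.03 -0.   -0.02]
top 14 222 [515.2 344.4  22.7] [-16. -45.] [25. 38.]
top 28 182 [525.7 305.5  26.5] [-16. -43.] [21. -3.]
scene 14 124 [513.6 350.7  28.4] [-52. -40.] [16. 58.]
scene 28 71 [531.3 304.6  29.5] [-43. -42.] [17.  1.]
nut z 56.3 ((570.3837890625, -3.6742496490478516), 21.046396255493164) ((570.3041381835938, -3.5857295989990234), (41.24421310424805, 40.85935974121094), 19.063098907470703)
stud [569.8  -3.7  62.9] 194
white 96 [5.586e+02 3.000e-01 5.680e+01]
red 101 [605.6  17.   19.6]
```

View pics/w3.png

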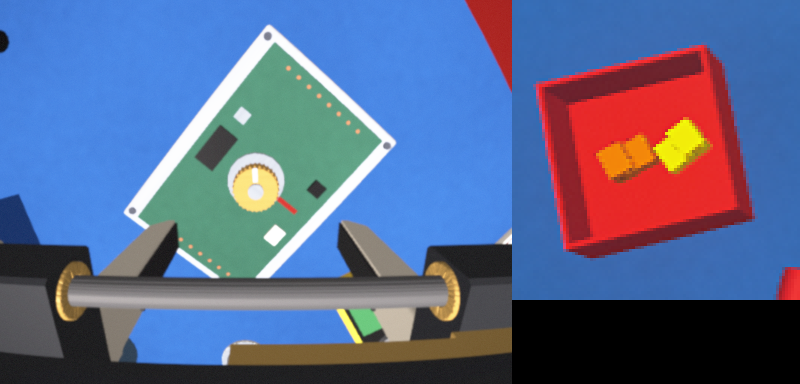

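Both offcuts lie in the red bin, at (628,158) and (682,145) in the inset. The nut is at (255,190). Its turn measures about 2.29 rad, so I'll grip it.

Request:
apply_moves([
  [0,-0.05,4,0,0,0,60],
  [0,0,4,0,0,0,60],
  [0,0,3.2,0,0,0,60],
  [0,0,1,0,0,0,60],
  [0,0,0,0,0,0,255],
  [0,0,0,0,0,0,255],
  [0,0,0,0,0,0,255],
  [0,0,0,0,0,0,255],
  [0,0,0,0,0,0,255],
  [0,0,0,0,0,0,255],
  [0,0,0,0,0,0,255],
])

```text
t: 15.2
position: [571.0, -5.0, 52.7]
tool_rot: [[-0.939, 0.344, 0.001], [0.344, 0.939, -0.002], [-0.001, -0.001, -1.0]]
force: [-2.3, -2.8, 5.1]
finger_gap: 39.6
grasp_force: 30.0
```

```bash
python3 go.py 570.3 -3.6 51 70
```

```text
t 15.2 pos [571.   -5.   52.7] yaw 69.9 tilt z [ 0.001 -0.002 -1.   ] gap 39.6 gf 30.0 j [-0.07  0.74  0.07  1.84 -0.08  0.57  1.27]
shift cm [0.12 0.11 0.17] turn z rad -0.002 F [-2.3 -2.8  5.1] T [-0.69  0.36  0.02]
```

Request:
apply_moves([
  [0,0,0.014,0,0,0.18,255],
  [0,0,0.014,0,0,0.18,255],
  [0,0,0.014,0,0,0.18,255],
  [0,0,0.014,0,0,0.18,255],
  [0,0,0.014,0,0,0.18,255],
  [0,0,0.014,0,0,0.18,255],
  [0,0,0.014,0,0,0.18,255],
  [0,0,0.014,0,0,0.18,255],
  [0,0,0.014,0,0,0.18,255],
  [0,0,0.014,0,0,0.18,255],
  [0,0,0.014,0,0,0.18,255],
  [0,0,0,0,0,0,255],
])

```text
t: 16.7
position: [568.5, -5.7, 51.1]
tool_rot: [[0.69, 0.724, -0.004], [0.724, -0.69, -0.002], [-0.004, -0.001, -1.0]]
force: [-6.6, -2.9, 10.5]
finger_gap: 39.6
grasp_force: 30.0
```

```bash
cat > nut.py <<'E'
from h import *
s=manip.sense(); p,d=snapshot('scene')
hsv=cv2.cvtColor(p,cv2.COLOR_RGB2HSV).astype(int)
p2,d2=snapshot('wrist'); w=world('wrist',d2,s)
h=cv2.cvtColor(p2,cv2.COLOR_RGB2HSV).astype(int)
near=np.linalg.norm(w[...,:2]-s['position'][:2],axis=2)
wh=(near<21)&(near>7)&(w[...,2]>51)&(w[...,2]<59)&(h[...,1]<60)&(h[...,2]>150)&(d2>0)
c=w[wh].mean(0) if wh.any() else None
print('white',wh.sum(),c, None if c is None else np.degrees(np.arctan2(*(c[:2]-[570.3,-3.6])[::-1])),'expect 30.3 at zero')
E
python3 go.py 570.3 -3.6 51 70; python3 nut.py
```

```text
t 16.7 pos [568.5  -5.7  51.1] yaw -43.7 tilt z [-0.004 -0.002 -1.   ] gap 39.6 gf 30.0 j [-0.39  0.82  0.61  1.85 -0.7   0.7  -0.14]
shift cm [ 0.27 -0.02  0.01] turn z rad 1.158 F [-6.6 -2.9 10.5] T [-0.7   1.48 -0.09]
white 191 [578.55183067   6.04812926  55.23903232] 49.460364086270786 expect 30.3 at zero
```

Request:
apply_moves([
  [0,0,0.01,0,0,0.12,255],
  [0,0,0.01,0,0,0.12,255],
  [0,0,0,0,0,0.1,255],
  [0,0,0,0,0,0.08,255],
  [0,0,0,0,0,0,255],
  [0,0,0,0,0,0,255],
])

```text
t: 17.55
position: [569.5, -4.6, 50.8]
tool_rot: [[0.923, 0.384, -0.002], [0.384, -0.923, -0.001], [-0.002, 0.0, -1.0]]
force: [-4.7, -2.2, 7.1]
finger_gap: 39.3
grasp_force: 30.0
```

```bash
python3 go.py 570.3 -3.6 51 -70; python3 nut.py
```

```text
t 17.55 pos [569.5  -4.6  50.8] yaw -67.4 tilt z [-0.002 -0.001 -1.   ] gap 39.3 gf 30.0 j [-0.45  0.86  0.71  1.85 -0.81  0.75 -0.46]
shift cm [ 0.12 -0.06 -0.02] turn z rad 0.045 F [-4.7 -2.2  7.1] T [-0.45  1.1   0.45]
white 213 [581.82669341   3.09807676  54.99485238] 30.160556140495288 expect 30.3 at zero
```

The torque has risen to 0.45 N m and the white line matches the mark, so the nut is bottomed out. Now I'll back it off.

Request:
apply_moves([
  [0,0,-0.013,0,0,-0.16,255],
  [0,0,-0.013,0,0,-0.16,255],
  [0,0,-0.013,0,0,-0.16,255],
  [0,0,-0.013,0,0,-0.16,255],
  [0,0,-0.013,0,0,-0.16,255],
  [0,0,-0.013,0,0,-0.16,255],
  [0,0,-0.013,0,0,-0.16,255],
  [0,0,-0.013,0,0,-0.16,255],
  [0,0,-0.013,0,0,-0.16,255],
  [0,0,-0.013,0,0,-0.16,255],
  [0,0,0,0,0,0,255],
  [0,0,0,0,0,0,255],
])

```text
t: 19.15
position: [569.7, -4.7, 52.1]
tool_rot: [[-0.408, 0.913, -0.002], [0.913, 0.408, -0.0], [0.0, -0.002, -1.0]]
force: [-3.4, -2.1, 7.6]
finger_gap: 39.4
grasp_force: 30.0
```

```bash
python3 go.py 570.3 -3.6 51 22; python3 nut.py
```

```text
t 19.15 pos [569.7  -4.7  52.1] yaw 24.1 tilt z [-0.002 -0.    -1.   ] gap 39.4 gf 30.0 j [-0.21  0.76  0.29  1.84 -0.36  0.59  0.72]
shift cm [0.07 0.1  0.11] turn z rad 0.036 F [-3.4 -2.1  7.6] T [-0.5   0.86  0.06]
white 217 [563.15943064   7.98654153  56.1453953 ] 121.6447533719898 expect 30.3 at zero
```

Request:
apply_moves([
  [0,0,0,0,0,0,255],
  [0,0,0,0,0,0,255],
  [0,0,0,0,0,0,255],
  [0,0,0,0,0,0,255],
])

```text
t: 19.75
position: [569.7, -4.7, 52.1]
tool_rot: [[-0.408, 0.913, -0.002], [0.913, 0.408, -0.001], [0.0, -0.002, -1.0]]
force: [-3.8, -2.8, 7.6]
finger_gap: 39.6
grasp_force: 30.0
```

```bash
python3 go.py 570.3 -3.6 51 22; python3 -c "
from cell import manip
print(manip.sense()['dq'].round(3)); print(manip.close_job())"
```

```text
t 19.75 pos [569.7  -4.7  52.1] yaw 24.1 tilt z [-0.002 -0.001 -1.   ] gap 39.6 gf 30.0 j [-0.21  0.76  0.29  1.84 -0.36  0.59  0.72]
shift cm [0.07 0.1  0.11] turn z rad 0.036 F [-3.8 -2.8  7.6] T [-0.58  0.87 -0.01]
[ 0.003 -0.001  0.002  0.001 -0.001  0.     0.   ]
the job is handed in; nothing more can be done
None
```

The job is handed in at about 20 s: both offcuts are in the red bin, and the nut was bottomed out, backed off about 1.6 rad and is still held at 30 N (no verdict was returned).

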